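# Unpin the hasp and take the lid off the fastener crate

## Task

Open the tilted fastener crate: pull the red-handled retaining pin out of the hasp staple and put it in the magenta tray, and only then lift the yellow lid free and lay it gently, right way up and flat, in the middle of the green mat. Let go of everything, and leave the standing bolts, jar, can and carton where they are.

Things in the scene. Friction and masses are not known exactly. Their poses are not given: they have to be found in the camera images.
- crate: Blue fastener crate, 130 x 140 x 55 mm, fixed on a stand, its top sloping 30 degrees (0.524 rad) down, away from the robot. Origin on the table under the rim's centre; z vertical, x level, pointing up-slope. In this frame: up-slope U = (0.866, 0, 0.5), sideways V = (0, 1, 0), lid normal W = (-0.5, 0, 0.866).
- light_bar (a point): Centre of the light bar fixed across above the crate: 24 mm (crate x) x 200 mm (y) x 20 mm, underside 235 mm over the table; it blocks a vertical gripper over the lid handle. It hangs on two 12 mm posts that stand at crate x +100, y +-88 mm, with arms running forward to the bar. Axes as crate.
- seat (a point): Centre of the crate's rim plane, 105 mm above the crate's origin; the lid plate's underside rests here. Axes as crate.
- staple (a point): Centre of the opening of the steel hasp staple, fixed to the crate 113 mm down-slope (-U) from the seat and 17.5 mm above the rim plane (W). It is an upright loop of 6 mm bar along W: legs at U +-9 mm from here, top 14.5 mm above this point. Axes as crate.
- pin_grip (a point): Centre of the pin's red paddle: 12 mm thick (x), 26 mm long (y), 28 mm tall (z). A 9 mm square steel rod runs from it along -y to 85 mm from here. In place, pin x = U, y = V, z = W: the rod lies loose in the staple on top of the lid's hasp strap and bars the lid. 60 mm of pull along +y frees it. Along U some 45 mm is free each side of the paddle, nothing lies under it. 40 to 85 g.
- pin_mid (a point): Middle of the pin's length (36 mm from the paddle's centre along -y), on the rod's axis; axes as pin_grip. The whole pin is 98 mm long.
- lid_grip (a point): Centre of the black grip bar of the lid's handle: 14 mm thick (x), 84 mm long (y), 14 mm tall (z), on two legs 74 mm apart, 24 mm free beneath it. It lies over the lid's centre, 39 mm above the plate's underside. Lid axes on the crate: x = U (the hasp strap points to -x), y = V, z = W.
- lid_center (a point): Centre of the yellow lid plate, 136 x 150 x 8 mm; axes as lid_grip. Loose, no hinge, 0.25 to 0.5 kg. Ribs 8 mm deep under it sit in the rim with 2 mm play. A strap 52 mm wide on it reaches 136 mm from the centre along -x, its 30 x 14 mm slot over the staple: only a lift of 30 mm or more along the lid's z clears it. Flat on the mat this point is 12 mm above the mat.
- tray: Magenta open tray for the pin, fixed, 120 (x) x 160 (y) x 30 mm tall, wall and floor 4 mm; origin under its centre on the table.
- mat_top (a point): Centre of the top of the lime-green mat, 280 (x) x 240 (y) mm, 3 mm thick, fixed, where the lid goes; x and y along its edges. One bolt stands on its corner at mat x about +115, y about +100 mm.
- bolt_a_mid (a point): Standing flange bolt, head down, 26 mm across the flange, 48 mm tall; the point is half-way up; between robot and crate. A bystander: leave it standing where it is. It stands beyond the low side of the crate.
- bolt_b_mid (a point): Standing flange bolt, head down, 26 mm across the flange, 48 mm tall; the point is half-way up; between robot and crate. A bystander: leave it standing where it is. It stands beyond the low side of the crate.
- bolt_c_mid (a point): Standing flange bolt, head down, 26 mm across the flange, 48 mm tall; the point is half-way up; between robot and crate. A bystander: leave it standing where it is. It stands on a corner of the mat.
- bolt_d_mid (a point): Standing flange bolt, head down, 26 mm across the flange, 48 mm tall; the point is half-way up; between robot and crate. A bystander: leave it standing where it is. It stands beside the tray.
- jar_mid (a point): Jar, 60 mm across, 90 mm tall, upright; point half-way up; between robot and crate. A bystander: leave alone.
- can_mid (a point): Aluminium can, 66 mm across, 110 mm tall, upright; point half-way up; between robot and crate. A bystander: leave alone.
- carton_mid (a point): Cardboard carton, 70 x 90 x 60 mm (x, y, z), just beside the tray on its +x side; point at its centre. A bystander: leave alone.
Things that resemble listed ones, but are neither listed nor needed, are in the scene too. What is shaped like the part that bears pin_grip but black is not meant.

How it is judged:
On the way, in this order (a step that is already met when the one before it is completed fails the run):
1. the pin is drawn out of the staple while the lid stays on the crate (distance between pin_grip and staple above 0.095 m and distance between lid_center and seat below 0.02 m), for 0.1 s.
2. the pin lies released in the tray while the lid is still on the crate (x of pin_mid in the frame of tray between -0.055 and 0.055 m and y of pin_mid in the frame of tray between -0.075 and 0.075 m and z of pin_mid in the frame of tray below 0.02 m and contact force between the fingers and pin below 0.05 N and linear speed of pin below 0.05 m/s and distance between lid_center and seat below 0.02 m), for 0.2 s.
3. the lid is lifted clear of the crate (distance between lid_center and seat above 0.08 m), for 0.1 s.
At the end, for the whole second after the job is handed in: The pin lies inside the tray (its middle within 55 mm in x and 75 mm in y of the tray's centre and less than 20 mm up); the lid lies flat and right way up (within 0.08 rad) on the mat, its centre within 45 mm of the mat's centre; both are released and at rest (x of pin_mid in the frame of tray between -0.055 and 0.055 m and y of pin_mid in the frame of tray between -0.075 and 0.075 m and z of pin_mid in the frame of tray below 0.02 m and horizontal distance between lid_center and mat_top below 0.045 m and z of lid_center in the frame of mat_top below 0.017 m and angle between lid_center's own z axis and vertical below 0.08 rad and linear speed of each of lid, pin below 0.02 m/s and contact force between the fingers and lid below 0.05 N and contact force between the fingers and pin below 0.05 N); the robot touches nothing.
It fails at once if a bystander is moved more than 30 mm or tipped (distance of any of bolt_a_mid, bolt_b_mid, bolt_c_mid, bolt_d_mid, jar_mid, can_mid, carton_mid from where it was at the start of the episode above 0.03 m or angle between any of bolt_a_mid, bolt_b_mid, bolt_c_mid, bolt_d_mid, jar_mid, can_mid, carton_mid's own z axis and vertical above 0.5 rad).
It fails at once if the lid is dropped (falls freely for more than about 15 mm) (linear speed of lid above 0.55 m/s and contact force between the fingers and lid below 0.1 N).
It also fails if it takes over 64 s, if anything falls off the work surface, if the arm or the gripper's body presses on something with over 40 N, if the wrist force passes 120 N, or if a joint passes its speed limit or range.

## Robot

A 6-joint arm with a two-finger parallel gripper is mounted at the origin on the work surface. World frame = base frame: x ahead of the robot, y to its left, z up, the work surface at z = 0. Lengths are in m, angles in rad, forces in N, time in s.
With the tool pointing down it reaches from about 0.15 to 0.775 m from the base axis. Payload 6.1 kg.
Tool frame: the origin (TCP) lies between the finger pads; the fingertips stand 19 mm ahead of it and the grasp point (between the pads) is the TCP; z points along the fingers, y is the direction in which the jaws open and shut (so a half turn about z gives the same grasp; the last joint's range is limited). The gripper opens to 85 mm and grips with 20 to 120 N. Pads are 22 mm wide; open, the fingers measure 114 mm over their backs; the gripper's body (76 mm by 85 mm) begins 54 mm behind the grasp point. The pads swing forward as they close: fully open they stand 13 mm farther back than shut.
Start: joints at [1.301, 0.126, -0.04, 1.405, 0, 1.571], TCP at [0.14, 0.506, 0.25] pointing down, gripper open.
Joint ranges: [-2.72, 2.72], [-0.95, 1.95], [-1.27, 1.35], [-1.78, 2.02], [-1.46, 1.47], [-3.14, 3.14]. Speed limits (rad/s): [2.39, 2.39, 3.01, 3.14, 3.14, 3.14].

## Interface

Orientations are given as a unit quaternion [x, y, z, w].
In Python, from plant import bot, hand, solver, viewer, order gives the robot as it stands. The module is installed in compiled form; this text tells all that it offers. Calls block until the motion is done:
- bot.reach(position, orientation): joint-space move of the TCP to a pose.
- bot.move_straight(position, max_speed=0.15, frame=None): straight line of the TCP; frame=None keeps the orientation; max_speed is the mean speed in m/s.
- bot.move_j(angles): joint-space move.
- hand.set_gripper(opening, force=None): finger opening in m; force is the grip in N (None keeps the last); returns when the fingers have stopped.
- bot.wait(seconds).
- solver.solve_ik(position, orientation): joint angles nearest the present ones, or None.
- viewer.snapshot(name): name is "side" or "top" or "wrist"; returns a dict with "frame" (420x560x3 uint8, red, green, blue), "vertical_fov" (degrees; the focal length in pixels is half the picture's height over the tangent of half this angle, whatever the lens; pixels are square), "cx", "cy" (the principal point, pixels), "R" (3x3) and "t" (3): a world point X has camera coordinates R X + t. Camera axes: x right, y down, z forward; pixel columns grow to the right and rows downward; lengths in m; the calibration is good to about 2 mm. A picture is of the moment at which its call begins. There is no depth.
A pose or a line that the arm cannot do raises bot.Unreachable and nothing moves.
- order.close_job(): hands the job in, once; it reports no verdict.
Readings, each from a call of its own:
- bot.current_time_s(): time.
- bot.current_joint_positions(): joint angles.
- bot.current_joint_velocities(): joint speeds.
- bot.current_joint_torque(): joint torques, N m.
- bot.current_position(): TCP position.
- bot.current_tool_rot(): TCP orientation.
- bot.current_force(): force on the tool from outside, world axes, zero at the start.
- bot.current_wrist_torque(): the same for the moment, N m.
- bot.current_grip_width(): finger opening in m.
Only numpy, scipy, OpenCV 4.12 (cv2) and the standard library are available. Lean on these libraries where they do the work, as an engineer would, in place of code of your own. Each camera call takes 0.05 s, during which the arm holds its last target.

## Working session

There is one attempt and no reset: what is moved stays moved. The work goes in short steps, each a Python script; the robot and the scene stay as the last script left them, time stands still between calls to the robot, and variables do not carry over. Pictures are saved under pics/ and viewed, and the job is handed in when it is done.

```bash
mkdir -p pics; ls
cat > h.py <<'E'
import numpy as np, cv2
from plant import bot, hand, solver, viewer, order
def snap(cam,name):
    s=viewer.snapshot(cam); cv2.imwrite(f'pics/{name}.png',s['frame'][:,:,::-1])
    np.savez(f'pics/{name}.npz',**{k:np.array(v) for k,v in s.items()}); return s
def load(name): return dict(np.load(f'pics/{name}.npz'))
def ray(s,uv):
    f=s['frame'].shape[0]/2/np.tan(np.radians(s['vertical_fov'])/2)
    d=np.array([(uv[0]-s['cx'])/f,(uv[1]-s['cy'])/f,1.]); R=s['R']
    o=-R.T@s['t']; d=R.T@d; return o,d/np.linalg.norm(d)
def plane(s,uv,z):
    o,d=ray(s,uv); return o+d*(z-o[2])/d[2]
def proj(s,X):
    f=s['frame'].shape[0]/2/np.tan(np.radians(s['vertical_fov'])/2)
    c=s['R']@np.asarray(X,float)+s['t']; return np.array([s['cx']+f*c[0]/c[2],s['cy']+f*c[1]/c[2]])
def tri(*su):
    A=np.zeros((3,3));b=np.zeros(3)
    rs=[ray(s,u) for s,u in su]
    for o,d in rs:
        P=np.eye(3)-np.outer(d,d);A+=P;b+=P@o
    X=np.linalg.solve(A,b)
    return X,[float(np.linalg.norm((np.eye(3)-np.outer(d,d))@(X-o))) for o,d in rs]
E
python3 - <<'E'
from h import *
for c in ['side','top','wrist']:
    s=snap(c,c+'0'); print(c,s['vertical_fov'],-s['R'].T@s['t'],s['R'][2])
print(bot.current_tool_rot(),bot.current_time_s())
E
```

```text
pics
side 51.234087097670916 [ 1.30956235 -0.40241381  0.76499494] [-0.69624417  0.40525548 -0.5924627 ]
top 43.616559239689025 [0.37231525 0.0071691  1.4282872 ] [ 0.16228628 -0.0186117  -0.98656818]
wrist 64.95557877257998 [0.07521056 0.52445566 0.37350262] [ 0.25737854 -0.07206144 -0.96361996]
[ 1.34521094e-01  9.90910535e-01 -6.17410181e-04 -8.12825640e-05] 0.15
```

View pics/top0.png

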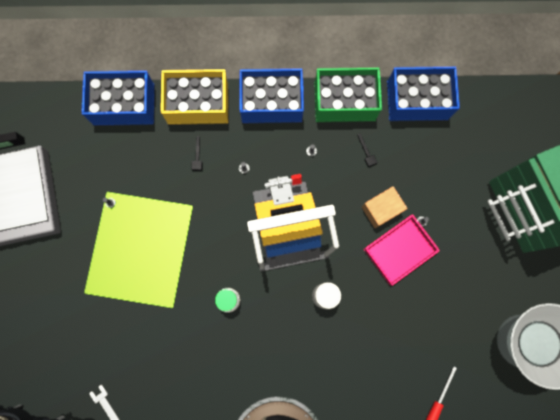

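View pics/side0.png

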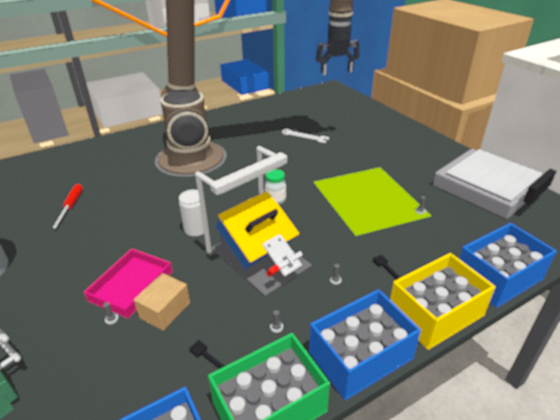

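View pics/wrist0.png

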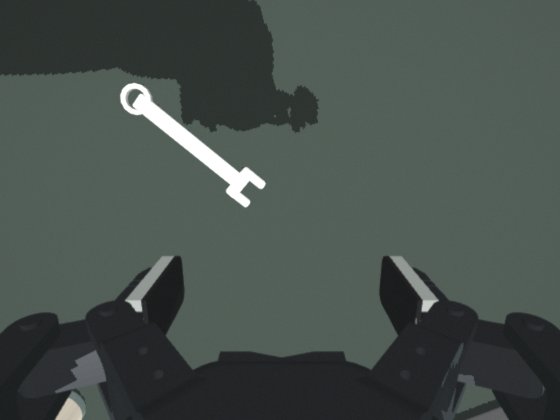

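The top view looks down with +x up and +y left. It shows the mat at about (140,250), tray (402,250), crate (287,225), red paddle (297,180), light bar (292,220), jar (228,300), can (327,296), carton (385,208), and bolts at (110,203), (244,168), (311,151), (423,221). The black shapes at (197,165) and (370,160) are decoys.

```bash
cat > m.py <<'E'
from h import *
def mask(s,lo,hi,k=0):
    hsv=cv2.cvtColor(s['frame'],cv2.COLOR_RGB2HSV); m=cv2.inRange(hsv,lo,hi)
    return m
def blobs(m,mina=20):
    n,l,st,c=cv2.connectedComponentsWithStats(m)
    return [(st[i],c[i],l==i) for i in range(1,n) if st[i][4]>mina]
E
python3 - <<'E'
from m import *
np.set_printoptions(precision=4,suppress=True)
t=load('top0'); s=load('side0')
C={'mat':((30,120,90),(42,255,255)),'tray':((155,120,90),(175,255,255)),'yellow':((20,150,100),(29,255,255)),'red1':((0,180,80),(6,255,255)),'red2':((176,180,80),(180,255,255)),'carton':((8,60,60),(19,220,255))}
for k,(lo,hi) in C.items():
  for nm,im in (('top',t),('side',s)):
    for st,c,mm in blobs(mask(im,lo,hi)):
        r=cv2.minAreaRect(np.argwhere(mm)[:,::-1].astype(np.float32))
        print(k,nm,st,c.round(1),'rect',np.array(cv2.boxPoints(r)).round(1).tolist())
E
```

```text
mat top [  84  192  109  116 9340] [139.  250.1] rect [[83.19999694824219, 293.29998779296875], [103.5999984741211, 187.6999969482422], [193.0, 205.0], [172.5, 310.6000061035156]]
mat side [ 314  167  117   69 4569] [369.5 200.5] rect [[313.5, 180.89999389648438], [414.70001220703125, 154.8000030517578], [430.6000061035156, 216.5], [329.3999938964844, 242.60000610351562]]
tray top [ 364  214   76   72 2911] [401.6 249.5] rect [[362.70001220703125, 248.1999969482422], [412.29998779296875, 211.89999389648438], [440.6000061035156, 250.60000610351562], [390.8999938964844, 286.8999938964844]]
tray side [  84  248   89   71 3094] [126.1 281. ] rect [[80.4000015258789, 293.8999938964844], [137.89999389648438, 232.10000610351562], [175.60000610351562, 267.1000061035156], [118.0999984741211, 329.0]]
yellow top [ 161   70   67   54 1461] [193.6 100. ] rect [[161.0, 70.0], [227.0, 70.0], [227.0, 123.0], [161.0, 123.0]]
yellow top [255 192  60  26 563] [283.9 204.9] rect [[253.8000030517578, 203.89999389648438], [311.5, 191.5], [314.70001220703125, 206.1999969482422], [257.0, 218.60000610351562]
[... 4343 characters left out ...]
78]]
carton side [103 106  79  29 429] [143.3 120.6] rect [[101.0999984741211, 128.8000030517578], [178.1999969482422, 100.4000015258789], [183.60000610351562, 115.0999984741211], [106.5, 143.5]]
carton side [ 96 117   8  18  46] [ 99. 125.] rect [[95.5999984741211, 117.0999984741211], [100.5, 116.0], [104.4000015258789, 133.1999969482422], [99.5, 134.3000030517578]]
carton side [ 159  142   63   31 1174] [190.4 159.6] rect [[157.1999969482422, 149.1999969482422], [219.60000610351562, 140.8000030517578], [223.3000030517578, 168.0], [160.8000030517578, 176.3000030517578]]
carton side [ 135  274   56   57 2075] [162.6 301.1] rect [[127.5, 306.5], [168.5, 265.5], [198.0, 295.0], [157.0, 336.0]]
```

Run:
```python
import cv2
t=cv2.imread('pics/top0.png')[130:330,210:450]
cv2.imwrite('pics/top0z.png',cv2.resize(t,None,fx=3,fy=3,interpolation=cv2.INTER_CUBIC)[:,:720])
t=cv2.imread('pics/side0.png')[140:340,150:400]
cv2.imwrite('pics/side0z.png',cv2.resize(t,None,fx=3,fy=3,interpolation=cv2.INTER_CUBIC))
```

```text
(no output)
```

View pics/top0z.png

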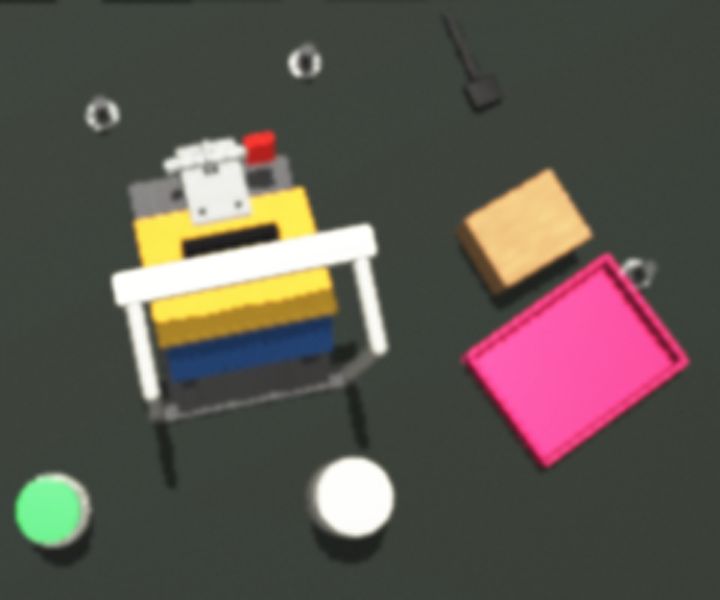

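View pics/side0z.png

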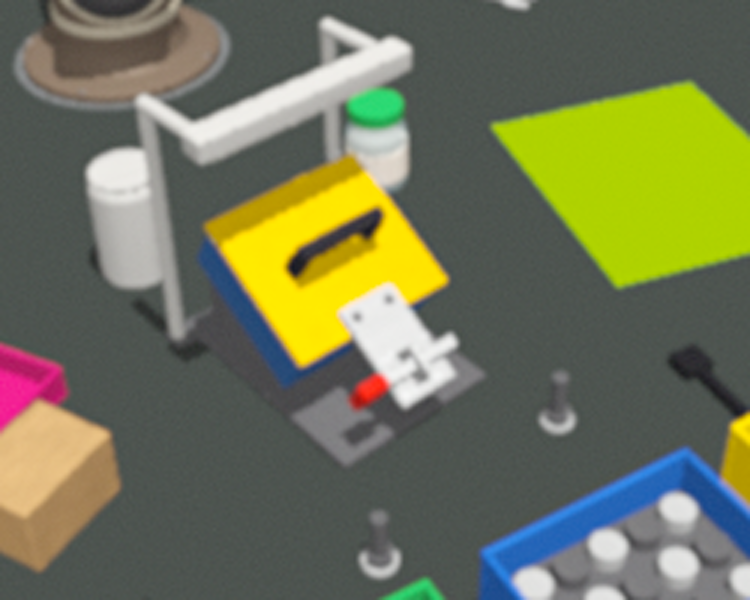

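Run:
```python
from m import *
np.set_printoptions(precision=4,suppress=True)
t=load('top0'); s=load('side0')
print('red',tri((t,(296.3,178.6)),(s,(272.7,269.9))))
z=lambda u:(210+(u[0]+.5)/3-.5,130+(u[1]+.5)/3-.5)
zs=lambda u:(150+(u[0]+.5)/3-.5,140+(u[1]+.5)/3-.5)
P=[plane(t,z(u),.255) for u in [(112,275),(372,225),(377,252),(120,303)]]
print('bar',P,np.mean(P,0)); 
for a,b in((0,1),(3,2)): d=P[b]-P[a]; print('ycrate dir deg',np.degrees(np.arctan2(d[1],d[0])))
P=[plane(t,z(u),.03) for u in [(462,357),(610,255),(688,360),(545,467)]]
print('tray',P,np.mean(P,0)); d=P[1]-P[0];print(np.linalg.norm(d),np.degrees(np.arctan2(d[1],d[0])))
mb=mask(t,(30,120,90),(42,255,255)); 
P=[plane(t,u,.003) for u in [[83.2,293.3],[106,191.5],[193,205],[172.5,307]]]
print('mat',P,np.mean(P,0))
d=P[2]-P[1];print(np.linalg.norm(d),np.degrees(np.arctan2(d[1],d[0])))
print('bar end tri', tri((t,z((112,275))),(s,zs((410,42)))) )
# far strap/pin/ can
for nm,u,h in [('jar',(47,510),.09),('can',(353,497),.11),('bA',(102,113),.02),('bB',(305,62),.02),('bD',(637,271),.02),('cartontop',(525,217),.06)]:
    print(nm,plane(t,z(u),h))
print('bC',plane(t,(109,203),.02))
```

```text
red (array([ 0.6873, -0.0634,  0.0629]), [0.0009420185987144647, 0.0009420185987145475])
bar [array([0.5465, 0.0612, 0.255 ]), array([ 0.5811, -0.1362,  0.255 ]), array([ 0.5603, -0.1392,  0.255 ]), array([0.5251, 0.0554, 0.255 ])] [ 0.5532 -0.0397  0.255 ]
ycrate dir deg -80.06118164406013
ycrate dir deg -79.76824381971613
tray [array([ 0.5   , -0.2396,  0.03  ]), array([ 0.5896, -0.378 ,  0.03  ]), array([ 0.4933, -0.442 ,  0.03  ]), array([ 0.4013, -0.3085,  0.03  ])] [ 0.4961 -0.342   0.03  ]
0.16480543108746462 -57.067886234482906
mat [array([0.398 , 0.5116, 0.003 ]), array([0.6744, 0.4601, 0.003 ]), array([0.6321, 0.2207, 0.003 ]), array([0.3569, 0.2736, 0.003 ])] [0.5153 0.3665 0.003 ]
0.243109635766188 -100.00458957683755
bar end tri (array([0.5456, 0.0599, 0.2567]), [0.0013867674977486705, 0.0013867674977486647])
jar [0.3731 0.1253 0.09  ]
can [ 0.3784 -0.1296  0.11  ]
bA [0.7319 0.0795 0.02  ]
bB [ 0.7772 -0.1086  0.02  ]
bD [ 0.576  -0.4044  0.02  ]
cartontop [ 0.6204 -0.2962  0.06  ]
bC [0.6387 0.4456 0.02  ]
```

```bash
cat >> h.py <<'E'
from scipy.spatial.transform import Rotation as Ro
YAW=np.radians(-170)
def axes(yaw=None,tilt=np.pi/6):
    y=YAW if yaw is None else yaw
    Rc=Ro.from_euler('z',y).as_matrix()
    U=Rc@[np.cos(tilt),0,np.sin(tilt)];V=Rc@[0,1,0];W=Rc@[-np.sin(tilt),0,np.cos(tilt)]
    return U,V,W
def quat(z,y):
    z=z/np.linalg.norm(z); y=y-z*(y@z); y/=np.linalg.norm(y)
    return Ro.from_matrix(np.c_[np.cross(y,z),y,z]).as_quat()
E
python3 - <<'E'
from h import *
np.set_printoptions(precision=3,suppress=True)
U,V,W=axes()
pg=np.array([.687,-.063,.063]); hd=np.array([.61,-.04,.139])
for nm,p in(('pin',pg),('lid',hd)):
  for tilt in (0,10,20,30,40):
    u,v,w=axes(tilt=np.radians(tilt))
    for sg in (1,-1):
      for d in(0,.06,.12):
        q=solver.solve_ik(p+d*w,quat(-w,sg*u)); print(nm,tilt,sg,d,q if q is None else np.array(q))
E
```

```text
pin 0 1 0 [-0.091  0.488  0.036  1.119  0.    -1.837]
pin 0 1 0.06 [-0.091  0.463  0.132  1.24   0.    -1.837]
pin 0 1 0.12 [-0.091  0.452  0.246  1.366  0.    -1.837]
pin 0 -1 0 [-0.091  0.488  0.036  1.119  0.     1.305]
pin 0 -1 0.06 [-0.091  0.463  0.132  1.24   0.     1.305]
pin 0 -1 0.12 [-0.091  0.452  0.246  1.366  0.     1.305]
pin 10 1 0 [-0.074  0.628  0.251  1.363 -0.043 -1.816]
pin 10 1 0.06 [-0.071  0.633  0.389  1.496 -0.042 -1.813]
pin 10 1 0.12 [-0.068  0.657  0.56   1.643 -0.042 -1.809]
pin 10 -1 0 [-0.074  0.628  0.251  1.363 -0.043  1.326]
pin 10 -1 0.06 [-0.071  0.633  0.389  1.496 -0.042  1.329]
pin 10 -1 0.12 [-0.068  0.657  0.56   1.643 -0.042  1.332]
pin 20 1 0 [-0.06   0.787  0.489  1.613 -0.079 -1.791]
pin 20 1 0.06 [-0.054  0.833  0.697  1.775 -0.077 -1.786]
pin 20 1 0.12 [-0.048  0.936  1.019  1.994 -0.076 -1.78 ]
pin 20 -1 0 [-0.06   0.787  0.489  1.613 -0.079  1.35 ]
pin 20 -1 0.06 [-0.054  0.833  0.697  1.775 -0.077  1.356]
pin 20 -1 0.12 [-0.048  0.936  1.019  1.994 -0.076  1.361]
pin 30 1 0 [-0.047  0.971  0.77   1.883 -0.11  -1.764]
pin 30 1 0.06 No
[... 857 characters left out ...]
 10 -1 0.12 [-0.041  0.489  0.452  1.704 -0.037  1.358]
lid 20 1 0 [-0.034  0.594  0.319  1.638 -0.071 -1.767]
lid 20 1 0.06 [-0.028  0.636  0.513  1.791 -0.069 -1.761]
lid 20 1 0.12 [-0.022  0.713  0.771  1.972 -0.067 -1.756]
lid 20 -1 0 [-0.034  0.594  0.319  1.638 -0.071  1.375]
lid 20 -1 0.06 [-0.028  0.636  0.513  1.791 -0.069  1.38 ]
lid 20 -1 0.12 [-0.022  0.713  0.771  1.972 -0.067  1.386]
lid 30 1 0 [-0.021  0.749  0.519  1.856 -0.098 -1.741]
lid 30 1 0.06 None
lid 30 1 0.12 None
lid 30 -1 0 [-0.021  0.749  0.519  1.856 -0.098  1.401]
lid 30 -1 0.06 None
lid 30 -1 0.12 None
lid 40 1 0 None
lid 40 1 0.06 None
lid 40 1 0.12 None
lid 40 -1 0 None
lid 40 -1 0.06 None
lid 40 -1 0.12 None
```

Run:
```python
from h import *
np.set_printoptions(precision=4,suppress=True)
A=[];b=[]
for x in np.arange(.3,.75,.08):
  for z in (.1,.2,.3,.4):
    for tl in (-.3,0,.2,.4):
      zt=np.array([-np.sin(tl),0,-np.cos(tl)])
      q=solver.solve_ik(np.array([x,0,z]),quat(zt,np.array([0,1.,0])))
      if q is None: continue
      q=np.array(q); p=q[1]-q[2]; t=q[1]-q[2]+q[3]
      # cols: a,h,L1,L2,e,L3
      A.append([1,0,np.sin(q[1]),np.cos(p),-np.sin(p),np.cos(t)]);b.append(x)
      A.append([0,1,np.cos(q[1]),-np.sin(p),-np.cos(p),-np.sin(t)]);b.append(z)
r=np.linalg.lstsq(np.array(A),np.array(b),rcond=None); print(r[0],r[1],len(b))
```

```text
[ 0.      0.1435  0.531   0.4514 -0.0797  0.4243] [0.] 170
```

Run:
```python
from h import *
np.set_printoptions(precision=4,suppress=True)
u,v,w=axes(tilt=np.radians(12))
Q=quat(-w,-u)
bot.reach(np.array([.60,.22,.36]),quat(np.array([0,0,-1.]),-axes(tilt=0)[0]))
print(bot.current_joint_positions(),bot.current_time_s())
for i,p in enumerate([[.68,-.03,.27],[.68,-.13,.27]]):
    if i==0: bot.reach(np.array(p),Q)
    else: bot.move_straight(np.array(p),max_speed=.25)
    s=snap('wrist',f'w{i+1}')
    print(bot.current_position(),-s['R'].T@s['t'],bot.current_time_s())
```

```text
[0.3531 0.399  0.5611 1.733  0.0003 1.7477] 2.1417
[ 0.6799 -0.0282  0.2715] [0.6936 0.0429 0.3923] 3.2667
[ 0.68   -0.129   0.2707] [ 0.6937 -0.0582  0.392 ] 3.8667
```

View pics/w1.png

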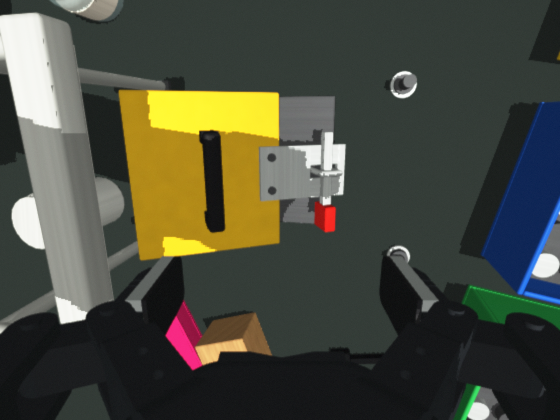

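View pics/w2.png

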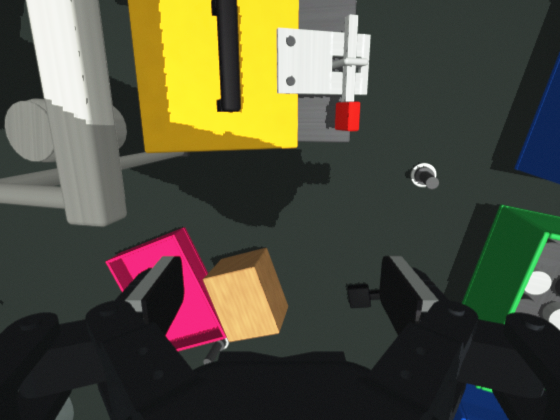

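w1 shows the lid with corners near (120,90), (280,93), (279,244), (140,259), the black handle from (209,133) to (214,230), the strap with rivets (272,156)/(272,191), and the red paddle at (325,217). In w2 the paddle is at (348,116). I'll zoom in for subpixel picks.

Run:
```python
import cv2
for n,(x,y,w,h) in {'w1':(250,115,110,125),'w2':(265,5,110,135)}.items():
    t=cv2.imread(f'pics/{n}.png')[y:y+h,x:x+w]
    z=cv2.resize(t,None,fx=6,fy=6,interpolation=cv2.INTER_CUBIC)[:600] if n=='x' else cv2.resize(t,None,fx=4.4,fy=4.4,interpolation=cv2.INTER_CUBIC)
    cv2.imwrite(f'pics/{n}z.png',z)
a=cv2.imread('pics/w1z.png');b=cv2.imread('pics/w2z.png')
```

```text
(no output)
```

View pics/w1z.png

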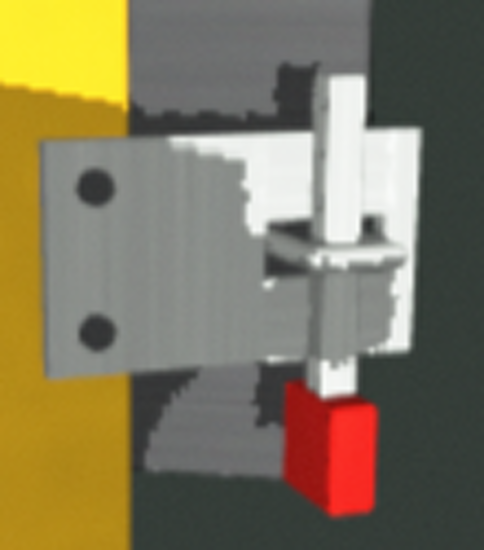

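View pics/w2z.png

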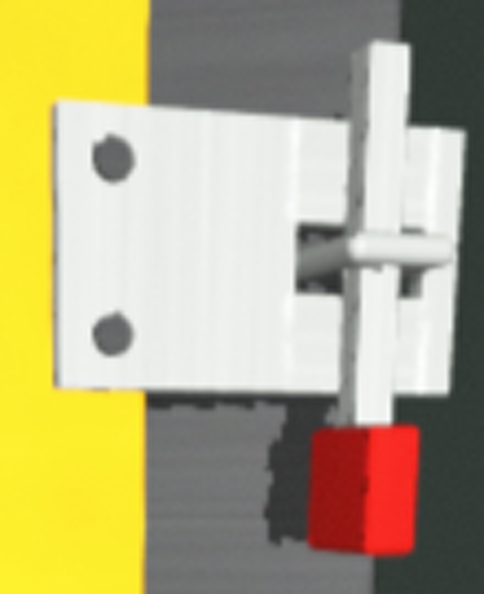

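Run:
```python
from m import *
np.set_printoptions(precision=1,suppress=True)
for n in('w1','w2'):
    s=load(n)
    for nm,lo,hi in (('yel',(18,120,60),(32,255,255)),('redA',(0,150,40),(8,255,255)),('redB',(174,150,40),(180,255,255)),):
        for st,c,mm in blobs(mask(s,lo,hi),60):
            cn=max(cv2.findContours(mm.astype(np.uint8),cv2.RETR_EXTERNAL,cv2.CHAIN_APPROX_NONE)[0],key=cv2.contourArea)
            ap=cv2.approxPolyDP(cn,.02*cv2.arcLength(cn,True),True)[:,0]
            print(n,nm,st,c,ap.tolist())
    # red V levels
    hsv=cv2.cvtColor(s['frame'],cv2.COLOR_RGB2HSV)
    m=((hsv[:,:,0]<8)|(hsv[:,:,0]>173))&(hsv[:,:,1]>150)
    ys,xs=np.nonzero(m); k=(xs>300)&(xs<370)&(ys<250)
    ys,xs=ys[k],xs[k]
    for y in range(ys.min(),ys.max()+1): print(y,xs.min(),[int(hsv[y,x,2]) for x in range(xs.min()-1,xs.max()+2)])
```

```text
w1 yel [  118    89   162   172 21696] [197.5 168.3] [[118, 90], [141, 260], [279, 242], [258, 147], [279, 144], [277, 92]]
w1 yel [197 340  49  24 547] [218.6 349.9] [[242, 341], [197, 349], [204, 363], [216, 360], [220, 350], [245, 350]]
w1 redA [315 201  21  32 526] [324.9 216.9] [[315, 202], [315, 224], [326, 232], [333, 231], [335, 207], [322, 206], [318, 201]]
201 315 [61, 80, 87, 94, 99, 111, 135, 139, 163, 242, 245, 245, 245, 244, 242, 240, 202, 88, 60, 61, 61, 61, 62]
202 315 [82, 140, 135, 127, 117, 120, 135, 137, 163, 242, 245, 245, 245, 244, 242, 240, 201, 85, 61, 60, 61, 62, 60]
203 315 [82, 147, 149, 146, 138, 130, 126, 123, 160, 241, 243, 243, 243, 241, 240, 237, 193, 84, 61, 61, 61, 61, 61]
204 315 [83, 145, 151, 151, 149, 146, 137, 128, 152, 231, 227, 219, 207, 195, 186, 176, 138, 72, 57, 61, 60, 62, 60]
205 315 [84, 142, 150, 151, 154, 154, 149, 143, 144, 173, 161, 151, 144, 136, 131, 124, 116, 102, 82, 64, 59, 62, 62]
206 315 [88, 142, 151, 152, 153, 156, 155, 154, 150, 146, 136, 128, 129, 130, 129, 129, 129, 129, 124, 123, 100, 65, 60]
207 315 [91, 144, 150, 151, 
[... 7234 characters left out ...]
, 146, 146, 148, 149, 148, 149, 150, 150, 149, 165, 238, 247, 249, 248, 248, 248, 248, 247, 247, 245, 225, 98, 60, 59]
128 335 [110, 137, 138, 138, 140, 143, 143, 146, 147, 148, 151, 150, 154, 183, 239, 246, 248, 248, 248, 248, 247, 247, 246, 244, 219, 90, 59, 59]
129 335 [115, 119, 122, 126, 126, 129, 131, 133, 133, 134, 136, 139, 143, 173, 232, 241, 241, 241, 240, 239, 238, 238, 236, 231, 182, 77, 59, 59]
130 335 [116, 116, 115, 117, 117, 117, 116, 116, 114, 117, 120, 119, 122, 141, 194, 213, 212, 209, 203, 201, 198, 193, 186, 162, 108, 61, 59, 60]
131 335 [119, 118, 117, 116, 117, 116, 117, 116, 116, 114, 116, 117, 118, 122, 137, 140, 122, 118, 115, 111, 108, 104, 100, 79, 59, 59, 58, 58]
```

Run:
```python
from m import *
np.set_printoptions(precision=4,suppress=True)
a=load('w1');b=load('w2'); print(a['cx'],a['cy'])
za=lambda x,y:(250+(x+.5)/4.4-.5,115+(y+.5)/4.4-.5)
zb=lambda x,y:(265+(x+.5)/4.4-.5,5+(y+.5)/4.4-.5)
F={'pTL':((325.0,207),(348.3,101.7)),'pTR':((335.2,206.5),(359.7,101.5)),'pBR':((334.6,231),(358.7,130)),'pBL':((324.5,231.8),(347.8,130.3)),
'riv1':(za(95,187),zb(113,159)),'riv2':(za(97,333),zb(113,336)),
'strapBL':(za(47,377),zb(56,386)),'strapTL':(za(40,142),zb(55,101)),'strapTR':(za(421,128),zb(465,131)),'strapBR':(za(411,352),zb(449,395)),
'rodTL':(za(330,76),zb(370,43)),'rodTR':(za(365,77),zb(409,45)),
'stapL':(za(275,248),zb(352,248)),'stapR':(za(403,250),zb(452,248)),
'lidBL':((140.5,260),(145.5,152.5)),'lidBR':((279.5,243),(298,148)),
}
X={k:tri((a,u),(b,v)) for k,(u,v) in F.items()}
for k,(x,e) in X.items(): print(k,x,round(e[0]*1e3,1))
g={k:v[0] for k,v in X.items()}
pt=np.mean([g[k] for k in('pTL','pTR','pBR','pBL')],0)
for nm,d in (('padV',g['pBL']-g['pTL']),('padV2',g['pBR']-g['pTR']),('padU',g['pTL']-g['pTR']),('strapV',g['strapBL']-g['strapTL']),('riv',g['riv2']-g['riv1']),('lidU',g['lidBL']-g['lidBR']),('strapU',g['strapTL']-g['strapTR']),('rod->pad',(g['pTL']+g['pTR']-g['rodTL']-g['rodTR'])/2)):
    print(nm,np.linalg.norm(d),'az',np.degrees(np.arctan2(d[1],d[0])),'el',np.degrees(np.arcsin(d[2]/np.linalg.norm(d))))
U,V,W=axes()
print('paddle top',pt,'center',pt-.014*W)
```

```text
281.3879240138733 204.73584898279842
pTL [ 0.6871 -0.0489  0.0753] 0.2
pTR [ 0.6969 -0.047   0.0722] 0.0
pBR [ 0.7018 -0.0715  0.0744] 0.1
pBL [ 0.6922 -0.0734  0.0784] 0.0
riv1 [ 0.6281 -0.009   0.0886] 0.0
riv2 [ 0.6339 -0.0407  0.0882] 0.0
strapBL [ 0.625  -0.052   0.0921] 0.1
strapTL [ 0.6159 -0.0013  0.0929] 0.2
strapTR [0.6926 0.0129 0.048 ] 0.0
strapBR [ 0.7021 -0.0388  0.0497] 0.2
rodTL [0.671  0.0218 0.0678] 0.2
rodTR [0.6784 0.0228 0.0658] 0.1
stapL [ 0.672  -0.0162  0.0777] 4.3
stapR [ 0.6951 -0.0123  0.0672] 0.2
lidBL [ 0.5339 -0.1182  0.1443] 0.1
lidBR [ 0.6495 -0.0983  0.0756] 0.3
padV 0.02517217981232305 az -78.18245937396809 el 7.128027013832461
padV2 0.02512278334754769 az -78.58587681547536 el 5.050137533147217
padU 0.010421414304513564 az -168.7129243096489 el 17.373957001085767
strapV 0.05154249162478075 az -79.83508903332786 el -0.9437059760332124
riv 0.03221756109935329 az -79.73808220005826 el -0.7152707970580433
lidU 0.13589987568903952 az -170.24066398220222 el 30.34399444190128
strapU 0.09002981274061345 az -169.52837471967288 el 29.946151369248668
rod->pad 0.07269427674109014 az -76.16447326162293 el 5.493383698019088
paddle top [ 0.6945 -0.0602  0.0751] center [ 0.6876 -0.0614  0.0629]
```

Measurements agree: yaw is -170°, slope 30°, paddle centre at (0.6876,-0.0614,0.0629), seat at about (0.5745,-0.035,0.1045), and the text-derived staple is 46 mm from the paddle along V. Next I grasp the pin, approaching at 20° tilt because joint 4 limits a 30° approach.

Run:
```python
from h import *
np.set_printoptions(precision=4,suppress=True)
U,V,W=axes()
pc=np.array([.6876,-.0614,.0629]); g=pc+.007*W
u2,v2,w2=axes(tilt=np.radians(20))
Q2=quat(-w2,-u2);Q3=quat(-W,-U)
for p,q in ((g+.1*w2,Q2),(g+.03*w2,Q2),(g,Q3),(g+.08*V,Q3),(g+.08*V+[0,0,.03],Q2)): print(solver.solve_ik(p,q) is not None)
hand.set_gripper(.042,force=40)
bot.reach(g+.1*w2,Q2)
bot.move_straight(g+.03*w2,max_speed=.15)
bot.move_straight(g,max_speed=.1,frame=Q3)
print(bot.current_position()-g,bot.current_force(),bot.current_time_s())
snap('wrist','w3');snap('side','s3')
```

```text
True
True
True
True
True
[ 0.001  -0.0001 -0.0003] [0.4519 0.4736 0.1737] 6.0417
```

View pics/w3.png

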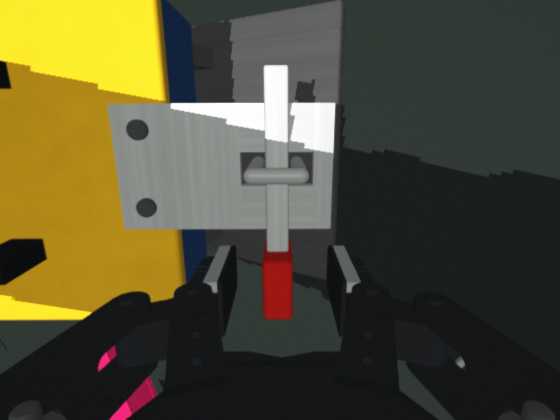

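View pics/s3.png

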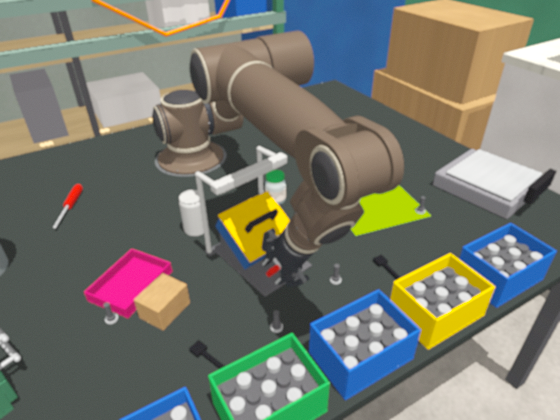

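The paddle (278,283) is centred between the jaws at x≈228 and 335, and the staple is at (277,175). I'll close and pull along V.

Run:
```python
from h import *
np.set_printoptions(precision=4,suppress=True)
U,V,W=axes()
p0=bot.current_position()
hand.set_gripper(0.0,force=35); print('width',bot.current_grip_width(),bot.current_force())
for d in (.03,.085):
    bot.move_straight(p0+d*V,max_speed=.08); print(d,bot.current_grip_width(),bot.current_force(),bot.current_position()-p0)
bot.wait(.15); print(bot.current_time_s())
snap('wrist','w4')
```

```text
width 0.011350850648472636 [ 0.725  -0.4579  1.9588]
0.03 0.011654094242467055 [ 1.3043 -1.3328  0.906 ] [ 0.0053 -0.0307 -0.0004]
0.085 0.011519928405828394 [ 0.5812  1.5982 -0.8468] [ 0.0148 -0.0835 -0.0002]
8.0417
```

View pics/w4.png

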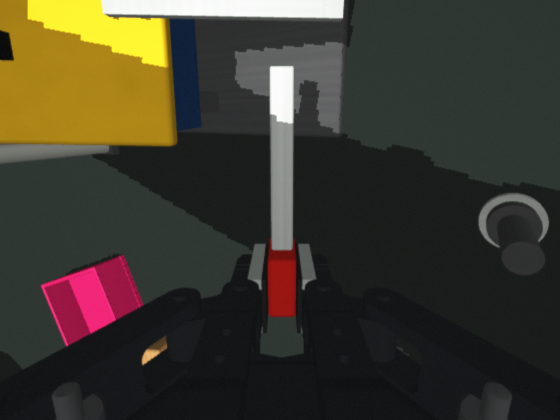

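The pin is out: its tip at (282,67) is below the strap edge at row 18. I'll check the tray rim height across two views, then carry the pin over.

Run:
```python
from h import *
np.set_printoptions(precision=4,suppress=True)
t=load('top0');b=load('w2')
z=lambda u:(210+(u[0]+.5)/3-.5,130+(u[1]+.5)/3-.5)
for n,u,v in(('A',(462,357),(184,229)),('D',(545,467),(107,262)),('B',(610,255),(228,341))): print(n,tri((t,z(u)),(b,v)))
c=np.array([.496,-.342,0]); ty=np.array([np.cos(np.radians(-57)),np.sin(np.radians(-57)),0]); tx=np.array([-ty[1],ty[0],0])
# tool: pin V->ty, jaw y_tool = -U -> U horizontal = x with y=ty: x = ty rotated -90
Ux=np.array([ty[1],-ty[0],0]); Qt=quat(np.array([0,0,-1.]),-Ux)
g=c+.034*ty
print(solver.solve_ik(g+[0,0,.029],Qt),bot.current_joint_positions())
p=np.array(bot.current_position()); u0,v0,w0=axes(tilt=np.radians(8))
bot.move_straight(p+np.array([-.02,-.02,.14]),max_speed=.15,frame=quat(-w0,-u0))
print(bot.current_time_s(),bot.current_grip_width())
bot.reach(g+[0,0,.16],Qt)
snap('wrist','w5');snap('top','t5'); print(bot.current_position(),bot.current_time_s(),bot.current_grip_width())
```

```text
A (array([ 0.5034, -0.2462, -0.0008]), [0.0012889790101399917, 0.0012889790101399893])
D (array([ 0.4028, -0.3126,  0.0229]), [0.0027526490061237172, 0.002752649006123682])
B (array([ 0.5934, -0.3817,  0.0246]), [0.0035259176062171493, 0.0035259176062173315])
[-0.6241  0.4094 -0.1626  0.9988  0.      0.3707] [-0.1413  1.0704  0.987   1.9891 -0.1562  1.2942]
9.1917 0.011311148042003397
[ 0.5159 -0.3698  0.1598] 10.35 0.011730781725211506
```

View pics/w5.png

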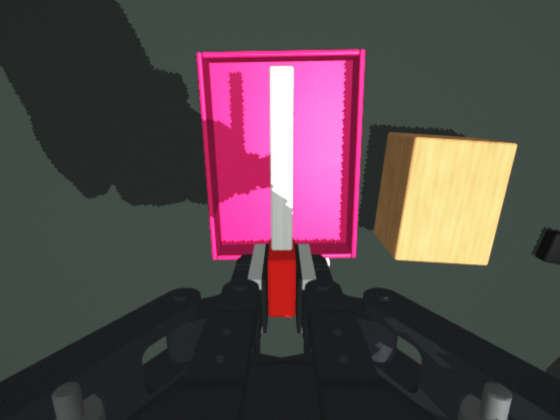

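Run:
```python
from h import *
np.set_printoptions(precision=4,suppress=True)
s=load('w5');t=load('top0')
z=lambda u:(210+(u[0]+.5)/3-.5,130+(u[1]+.5)/3-.5)
C=[(199,54),(364,51),(356,258),(213,258)]
P=[plane(s,u,.03) for u in C]; print(P,np.mean(P,0)); print(np.linalg.norm(P[1]-P[0]),np.linalg.norm(P[2]-P[1]))
d=P[2]-P[1];print(np.degrees(np.arctan2(d[1],d[0])))
for u,v in zip(C,[(545,467),(462,357),(610,255),(688,360)]):
    print(tri((s,u),(t,z(v))))
```

```text
[array([ 0.4081, -0.3105,  0.03  ]), array([ 0.5048, -0.2453,  0.03  ]), array([ 0.5946, -0.3763,  0.03  ]), array([ 0.4945, -0.4413,  0.03  ])] [ 0.5005 -0.3433  0.03  ]
0.11668910488763876 0.1588236195533867
-55.5782994555652
(array([ 0.4024, -0.3113,  0.0129]), [0.0012917569392689122, 0.0012917569392690267])
(array([ 0.5036, -0.242 ,  0.0175]), [0.0024679802434899286, 0.0024679802434897763])
(array([ 0.5868, -0.3726,  0.0473]), [0.0005949244583225151, 0.0005949244583224389])
(array([ 0.4943, -0.4438,  0.0247]), [0.0005509544049649145, 0.0005509544049650852])
```

Tray centre comes out at about (0.500,-0.343), with rim corners at 13–47 mm and a mean near 26 mm, so the picks are coarse but consistent with 30 mm. I'll lower with a force check.

Run:
```python
from h import *
np.set_printoptions(precision=4,suppress=True)
ty=np.array([np.cos(np.radians(-56)),np.sin(np.radians(-56)),0]); g=np.array([.5,-.343,0])+.034*ty
f0=np.array(bot.current_force())
bot.move_straight(g+[0,0,.045],max_speed=.15)
for h in (.036,.032,.029,.027):
    bot.move_straight(g+[0,0,h],max_speed=.05); f=np.array(bot.current_force()); print(h,f-f0)
    if abs((f-f0)[2])>3: break
hand.set_gripper(.03); print(bot.current_force()-f0)
bot.move_straight(g+[0,0,.15],max_speed=.15)
bot.wait(.2); print(bot.current_time_s())
snap('wrist','w6')
```

```text
0.036 [ 0.1361 -0.8134  0.3588]
0.032 [ 0.619  -0.3784 -0.352 ]
0.029 [ 1.2687  0.2622 -0.4993]
0.027 [ 0.2393 -0.3124  0.4641]
[0.5161 0.0186 0.6811]
13.8333
```

View pics/w6.png

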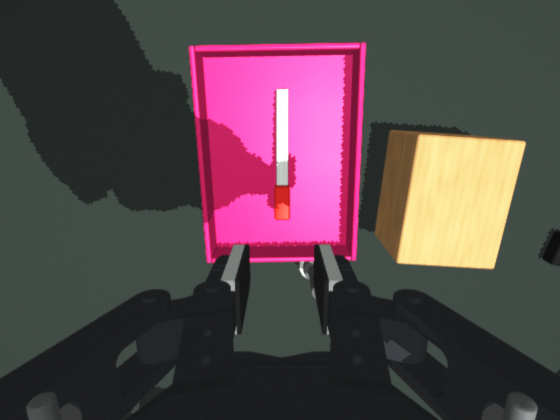

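The pin lies centred in the tray, rod (282,90)–(282,185) and paddle (282,203), released. Now two views of the handle from the far side.

Run:
```python
from h import *
np.set_printoptions(precision=4,suppress=True)
U,V,W=axes(); u2,v2,w2=axes(tilt=np.radians(20)); Q2=quat(-w2,-u2)
hd=np.array([.5937,-.0316,.139])
p=np.array(bot.current_position())
bot.move_straight(p+[0.03,0.02,.1],max_speed=.3); snap('wrist','w7')
hand.set_gripper(.045,force=60)
print(bot.current_time_s())
for n,pp in (('w8',hd+.12*w2+.07*V+[.03,0,.02]),('w9',hd+.12*w2-.02*V)):
    if n=='w8': bot.reach(pp,Q2)
    else: bot.move_straight(pp,max_speed=.2)
    snap('wrist',n); print(bot.current_position(),bot.current_time_s())
```

```text
14.7333Traceback (most recent call last):
  File "<stdin>", line 10, in <module>
plant.Unreachable: the arm cannot take that pose within its joint ranges
```

View pics/w7.png

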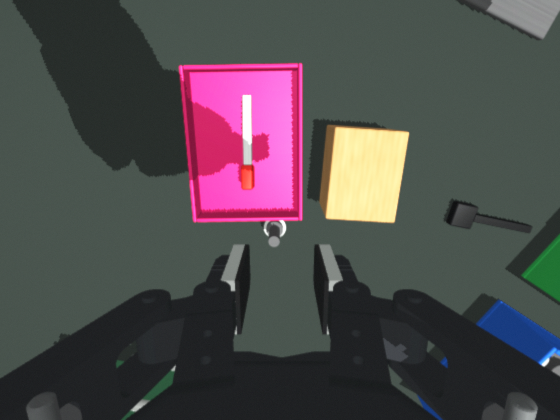

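Run:
```python
from h import *
np.set_printoptions(precision=4,suppress=True)
a=load('w6');b=load('w7')
print('tip',tri((a,(282,90)),(b,(247,96))),'rod root',tri((a,(282,185)),(b,(247.3,164.5))))
U,V,W=axes(); u2,v2,w2=axes(tilt=np.radians(14)); Q2=quat(-w2,-u2)
hd=np.array([.5937,-.0316,.139])
for n,pp in (('w8',hd+.13*w2+.07*V+[.04,0,.02]),('w9',hd+.12*w2-.02*V+[.025,0,0])):
    if n=='w8': bot.reach(pp,Q2)
    else: bot.move_straight(pp,max_speed=.2)
    snap('wrist',n); print(bot.current_position(),bot.current_time_s())
```

```text
tip (array([ 0.4732, -0.2987,  0.0058]), [8.617263146113683e-05, 8.617263146117273e-05]) rod root (array([ 0.5116, -0.3578,  0.0228]), [0.00011120875876452029, 0.00011120875876445716])
[ 0.6765 -0.0966  0.2854] 15.8917
[ 0.644  -0.0085  0.2561] 16.5833
```

View pics/w8.png

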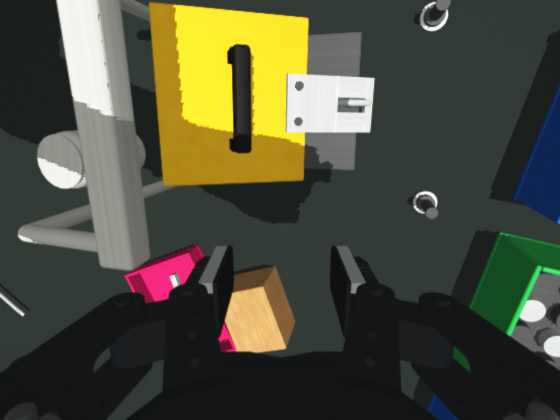

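View pics/w9.png

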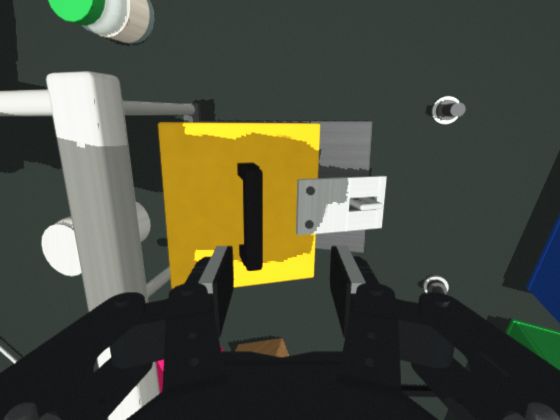

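Run:
```python
import cv2,numpy as np
a=cv2.imread('pics/w8.png')[35:165,215:265];b=cv2.imread('pics/w9.png')[155:285,225:275]
def br(x): return cv2.resize(np.clip(x.astype(float)*1.0,0,255).astype(np.uint8),None,fx=4.5,fy=4.5,interpolation=cv2.INTER_CUBIC)
g=lambda x:(255*(x/255.)**.5).astype(np.uint8)
cv2.imwrite('pics/hz.png',np.hstack([g(br(a)),g(br(b))]))
```

```text
(no output)
```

View pics/hz.png

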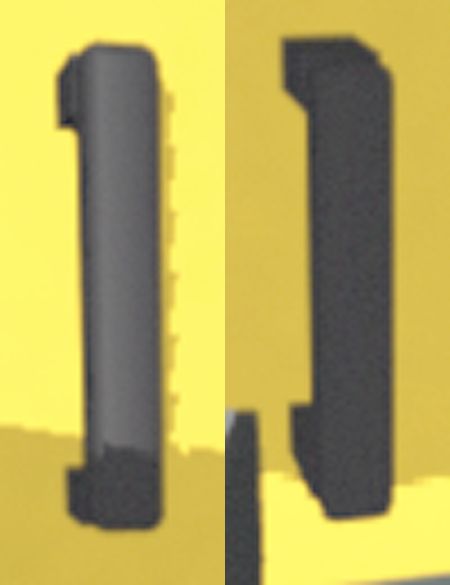

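Run:
```python
from h import *
np.set_printoptions(precision=4,suppress=True)
a=load('w8');b=load('w9');U,V,W=axes()
za=lambda x,y:(215+(x+.5)/4.5-.5,35+(y+.5)/4.5-.5)
zb=lambda x,y:(225+(x-225+.5)/4.5-.5,155+(y+.5)/4.5-.5)
hd=np.array([.5937,-.0316,.139])
for n,u,v,o in (('lowmid',za(128,528),zb(358,518),.042*V+.007*W),('lowR',za(160,527),zb(390,516),.042*V+.007*W-.007*U),('lowL',za(97,528),zb(328,518),.042*V+.007*W+.007*U),('topR',za(156,45),zb(390,72),-.042*V+.007*W-.007*U)):
    X,e=tri((a,u),(b,v)); print(n,X,e[0],'center est',X-o,'diff UVW',(X-o-hd)@np.c_[U,V,W])
for n,u,v in (('riv1',(299,86),(310.5,190.5)),('riv2',(299,121.5),(309,225))): print(n,tri((a,u),(b,v)))
```

```text
lowmid [ 0.6035 -0.0714  0.143 ] 4.3402476029341205e-05 center est [ 0.5928 -0.0307  0.1369] diff UVW [-0.0004 -0.0011 -0.0022]
lowR [ 0.6089 -0.0703  0.141 ] 1.7293354661793405e-05 center est [ 0.5922 -0.0306  0.1385] diff UVW [ 0.0008 -0.0012 -0.0011]
lowL [ 0.5982 -0.0723  0.1444] 0.00020009410570517738 center est [ 0.5934 -0.0305  0.1348] diff UVW [-0.002  -0.0011 -0.0037]
topR [0.5966 0.0107 0.1424] 4.5873827776470205e-05 center est [ 0.5945 -0.0323  0.1399] diff UVW [-0.0001  0.0009  0.0011]
riv1 (array([ 0.6293, -0.0103,  0.0861]), [0.00021282979321749268, 0.0002128297932174379])
riv2 (array([ 0.6353, -0.0417,  0.0892]), [0.0003984412855881083, 0.0003984412855880176])
```

The handle centre is confirmed at about (0.593,-0.031,0.138) from the triangulated bar ends, within roughly 2 mm. I'll check that the lift is feasible and then approach.

Run:
```python
from h import *
np.set_printoptions(precision=3,suppress=True)
U,V,W=axes(); hd=np.array([.5933,-.0313,.138])
for d in (.03,.035,.04,.045,.05,.06):
  for sh in (0,-.02,.02):
    q=solver.solve_ik(hd+d*W+sh*U,quat(-W,-U)); print(d,sh,None if q is None else np.array(q))
for tl in(15,20,25):
    u,v,w=axes(tilt=np.radians(tl))
    for d in (.05,.08,.1): 
        q=solver.solve_ik(hd+d*W-.03*U,quat(-w,-u)); print(tl,d,None if q is None else np.array(q))
```

```text
0.03 0 [-0.006  0.742  0.561  1.906 -0.09   1.414]
0.03 -0.02 [-0.002  0.787  0.619  1.92  -0.088  1.417]
0.03 0.02 [-0.011  0.699  0.508  1.895 -0.092  1.41 ]
0.035 0 [-0.006  0.748  0.582  1.921 -0.09   1.414]
0.035 -0.02 [-0.002  0.794  0.641  1.935 -0.088  1.418]
0.035 0.02 [-0.01   0.705  0.527  1.909 -0.092  1.411]
0.04 0 [-0.005  0.755  0.603  1.935 -0.089  1.415]
0.04 -0.02 [-0.001  0.801  0.664  1.951 -0.087  1.418]
0.04 0.02 [-0.009  0.711  0.548  1.923 -0.092  1.411]
0.045 0 [-0.005  0.762  0.625  1.95  -0.089  1.415]
0.045 -0.02 [-0.     0.808  0.687  1.967 -0.087  1.419]
0.045 0.02 [-0.009  0.718  0.568  1.938 -0.091  1.412]
0.05 0 [-0.004  0.769  0.647  1.966 -0.089  1.416]
0.05 -0.02 [ 0.     0.816  0.712  1.983 -0.087  1.419]
0.05 0.02 [-0.008  0.725  0.59   1.952 -0.091  1.412]
0.06 0 [-0.003  0.785  0.695  1.997 -0.088  1.417]
0.06 -0.02 [ 0.001  0.834  0.763  2.017 -0.086  1.42 ]
0.06 0.02 [-0.007  0.739  0.634  1.982 -0.09   1.413]
15 0.05 [-0.014  0.585  0.389  1.632 -0.049  1.389]
15 0.08 [-0.01   0.621  0.505  1.712 -0.048  1.392]
15 0.1 [-0.008  0.649  0.59   1.77  -0.047  1.395]
20 0.05 [-0.008  0.666  0.501  1.749 -0.062  1.399]
20 0.08 [-0.005  0.707  0.629  1.836 -0.061  1.402]
20 0.1 [-0.002  0.742  0.728  1.901 -0.06   1.405]
25 0.05 [-0.003  0.751  0.619  1.869 -0.075  1.41 ]
25 0.08 [ 0.001  0.801  0.766  1.967 -0.073  1.413]
25 0.1 None
```

Run:
```python
from h import *
np.set_printoptions(precision=4,suppress=True)
U,V,W=axes(); hd=np.array([.5933,-.0313,.138]); u2,v2,w2=axes(tilt=np.radians(20))
f0=np.array(bot.current_force())
bot.move_straight(hd+.065*w2+.004*W,max_speed=.12,frame=quat(-w2,-u2)); print(bot.current_force()-f0)
bot.move_straight(hd,max_speed=.08,frame=quat(-W,-U)); print(bot.current_force()-f0,bot.current_position(),bot.current_time_s())
snap('wrist','w10'); snap('side','s10')
```

```text
[ 0.1718  0.281  -0.1178]
[-0.3018  0.4531  0.6651] [ 0.5936 -0.0313  0.1386] 18.2667
```

View pics/w10.png

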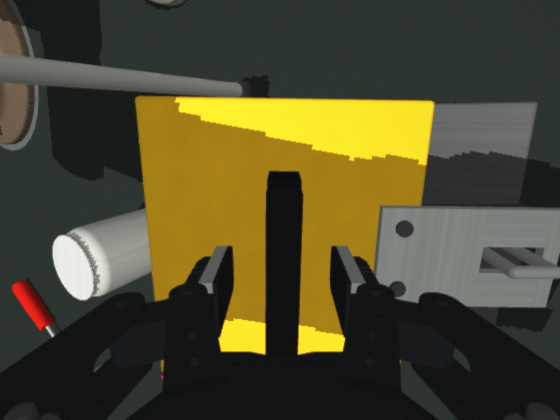

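The handle bar (283,265) is centred between the jaws. I'll grip and lift along W.

Run:
```python
from h import *
np.set_printoptions(precision=4,suppress=True)
U,V,W=axes(); 
f0=np.array(bot.current_force())
hand.set_gripper(0.0,force=90); print('w',bot.current_grip_width(),bot.current_force()-f0)
p0=np.array(bot.current_position())
for d in (.01,.03,.05):
    bot.move_straight(p0+d*W,max_speed=.06); print(d,bot.current_grip_width(),bot.current_force()-f0)
print(bot.current_time_s()); snap('wrist','w11'); snap('side','s11')
```

```text
w 0.012186640905907022 [3.5374 0.4353 3.4225]
0.01 0.012165661278607189 [ 0.5068  0.5372 -3.3055]
0.03 0.012534140330871782 [ 0.0436  0.0841 -2.8921]
0.05 0.01243909567659001 [-0.0893  0.4769 -3.6375]
20.0583
```

View pics/w11.png

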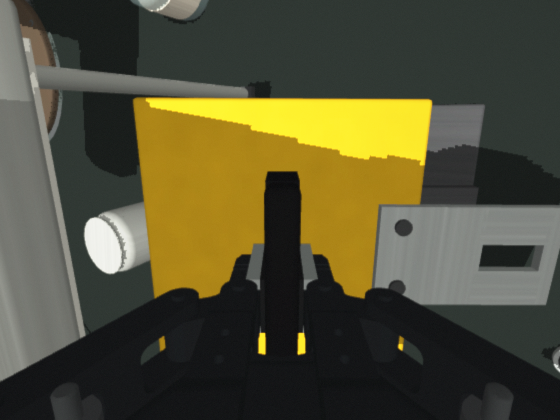

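View pics/s11.png

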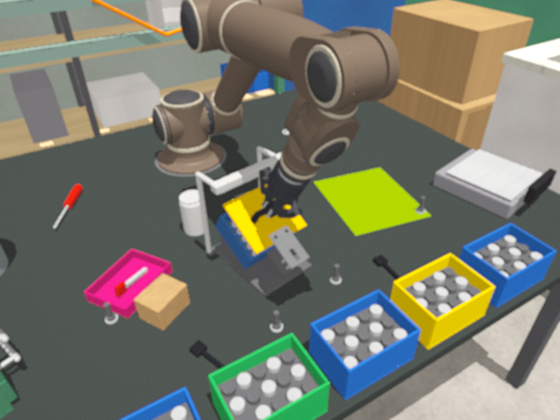

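The slot is empty and the lid is held square, about 3.3 N. I'll carry it away from the bar, level it, raise it and take it to the mat.

```bash
cat > mat.py <<'E'
from h import *
ma=np.radians(-10.3); mx=np.array([np.cos(ma),np.sin(ma),0]); my=np.array([-mx[1],mx[0],0])
mc=np.array([.5153,.3665,0])
U0,V0,W0=axes(yaw=ma+np.pi,tilt=0); QM=quat(-W0,-U0)
T=mc-.008*mx-.010*my
E
python3 - <<'E'
from mat import *
np.set_printoptions(precision=4,suppress=True)
p=np.array(bot.current_position()); print(p)
u1,v1,w1=axes(tilt=np.radians(15)); u0,v0,w0=axes(tilt=0)
steps=[(p+[.06,.01,.05],quat(-w1,-u1)),(np.array([.685,.0,.34]),quat(-w0,-u0))]
for s in steps+[(T+[0,0,.34],QM),(T+[0,0,.052],QM)]: print(solver.solve_ik(*s))
for s in steps: bot.move_straight(s[0],max_speed=.14,frame=s[1]); print(bot.current_position(),bot.current_grip_width(),bot.current_force(),bot.current_time_s())
snap('side','s12')
E
```

```text
[ 0.618  -0.027   0.1815]
[-0.0061  0.6854  0.7013  1.8445 -0.0465  1.3962]
[0.     0.4973 0.6654 1.7389 0.     1.3963]
[0.6162 0.3404 0.4311 1.6615 0.     2.3668]
[ 0.6162  0.368  -0.1695  1.0333  0.      2.3668]
[ 0.6774 -0.017   0.2311] 0.012527423710530566 [ 0.3433 -0.6916 -3.341 ] 20.8667
[ 0.6848 -0.0001  0.3383] 0.01247838482494368 [ 0.1274  0.4683 -3.3649] 21.8
```

View pics/s12.png

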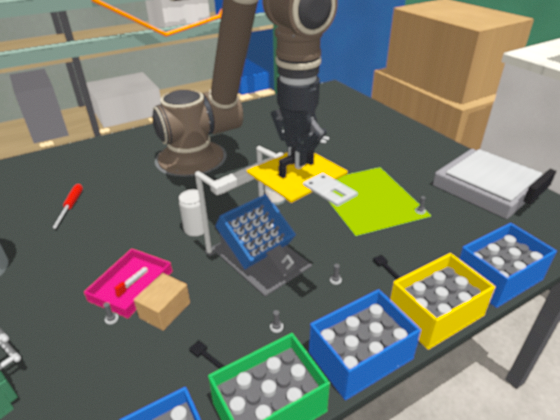

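Run:
```python
from mat import *
from m import *
np.set_printoptions(precision=4,suppress=True)
t=load('top0');s=load('side0')
def quad(s):
    m=mask(s,(30,120,90),(42,255,255)); c=max(cv2.findContours(m,cv2.RETR_EXTERNAL,cv2.CHAIN_APPROX_NONE)[0],key=cv2.contourArea)
    return cv2.approxPolyDP(cv2.convexHull(c),.03*cv2.arcLength(c,True),True)[:,0]
qt,qs=quad(t),quad(s);print(qt.tolist(),qs.tolist())
X=[]
for a in qt:
    g=plane(t,a,.003); j=np.argmin([np.linalg.norm(plane(s,b,.003)-g) for b in qs]); r=tri((t,a),(s,qs[j])); X.append(r[0]);print(r)
print(np.mean(X,0))
bot.move_straight(T+[0,0,.33],max_speed=.22,frame=QM)
f=bot.current_force()
bot.move_straight(T+[0,0,.15],max_speed=.2)
print(bot.current_position()-T,f,bot.current_time_s()); snap('top','t13');snap('side','s13');snap('wrist','w13')
```

```text
[[106, 192], [192, 206], [172, 307], [84, 292]] [[430, 214], [355, 235], [314, 181], [380, 167]]
(array([0.6723, 0.4592, 0.0022]), [0.0013034078052313292, 0.0013034078052314528])
(array([ 0.6299,  0.2235, -0.0025]), [0.0008876718923073587, 0.0008876718923073046])
(array([0.3567, 0.2748, 0.0014]), [0.0004994234908229718, 0.0004994234908230214])
(array([0.4009, 0.5095, 0.0011]), [0.0009005669966494535, 0.0009005669966493257])
[0.5149 0.3668 0.0005]
[0.0007 0.0002 0.1514] [-0.4422 -1.2308 -2.8056] 24.875
```

View pics/s13.png

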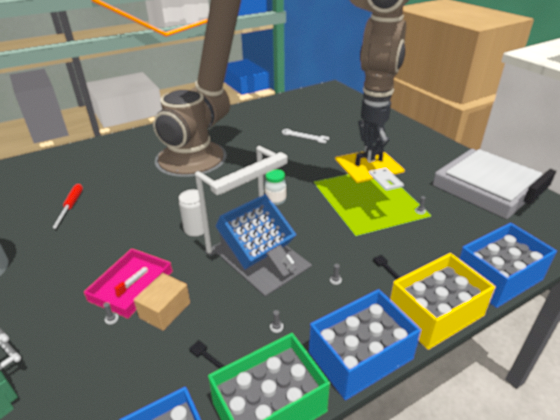

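View pics/w13.png

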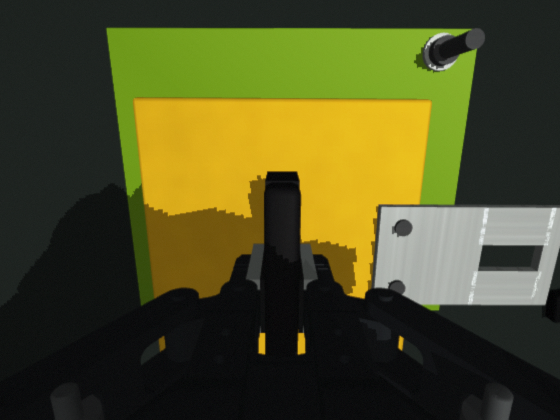

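The lid is square above the mat at 150 mm, with the bolt at (440,50) clear of the lid corner. Lowering with contact sensing.

Run:
```python
from mat import *
np.set_printoptions(precision=4,suppress=True)
bot.move_straight(T+[0,0,.062],max_speed=.1); bot.wait(.2); f0=np.array(bot.current_force()); print(f0)
for h in np.arange(.058,.042,-.002):
    bot.move_straight(T+[0,0,h],max_speed=.03); bot.wait(.1); f=np.array(bot.current_force()); print(round(h,4),f-f0,bot.current_position()[2])
    if (f-f0)[2]>1.8: break
print(bot.current_wrist_torque(),bot.current_time_s())
snap('side','s14')
```

```text
[-0.3836 -0.3263 -1.8702]
0.058 [ 0.8502  0.3832 -0.3423] 0.057916840916006664
0.056 [ 0.7614  0.0462 -1.2188] 0.05596516324142289
0.054 [ 0.6989  0.78   -0.5017] 0.05396092255191659
0.052 [ 0.7308  0.7014 -1.1893] 0.051938874969484475
0.05 [0.804  2.3504 1.2741] 0.0502482371725356
0.048 [-3.3005 -2.0395 13.5223] 0.05017666109823834
[-0.4797  0.724  -0.0168] 28.3917
```

Run:
```python
from mat import *
np.set_printoptions(precision=4,suppress=True)
bot.move_straight(T+[0,0,.0500],max_speed=.03); print(bot.current_force())
hand.set_gripper(.045); bot.wait(.2); print(bot.current_force(),bot.current_position()-T)
bot.move_straight(T+[0,0,.13],max_speed=.1)
bot.move_straight(T+[-.05,0,.3],max_speed=.25)
snap('wrist','w15')
bot.move_straight(np.array([.36,.36,.34]),max_speed=.3); 
snap('wrist','w16');snap('top','t16');snap('side','s16'); print(bot.current_time_s(),bot.current_force())
```

```text
[-2.3825 -0.4255  4.187 ]
[-0.0627 -0.7111  0.2535] [-0.    0.    0.05]
31.8083 [-0.0232 -0.1449 -0.2907]
```

View pics/w15.png

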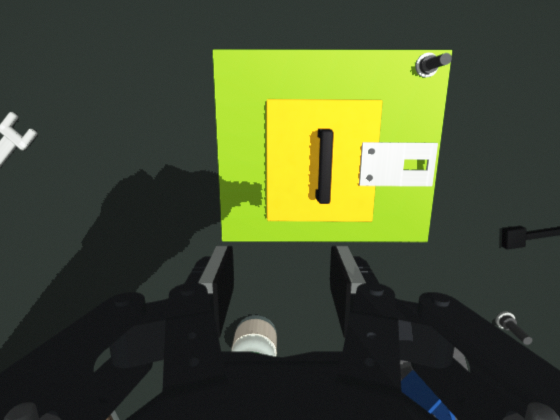

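View pics/w16.png

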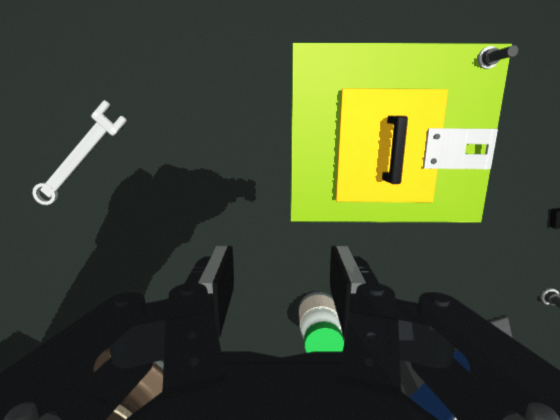

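View pics/s16.png

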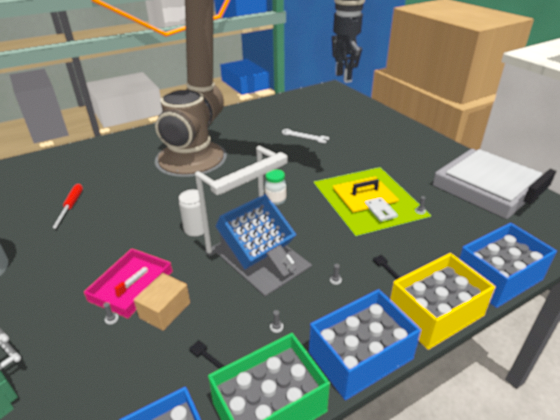

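Run:
```python
from mat import *
from m import *
np.set_printoptions(precision=4,suppress=True)
a=load('w15');b=load('w16')
def quad(s):
    out=[]
    for lo,hi in (((20,150,100),(29,255,255)),((30,120,70),(45,255,255))):
        m=mask(s,lo,hi); c=max(cv2.findContours(m,cv2.RETR_EXTERNAL,cv2.CHAIN_APPROX_NONE)[0],key=cv2.contourArea)
        q=cv2.approxPolyDP(cv2.convexHull(c),.04*cv2.arcLength(c,True),True)[:,0]; out.append(q[np.argsort(np.arctan2(*(q-q.mean(0)).T[::-1]))])
    return out
A,B=quad(a),quad(b)
for n,x,y in zip(('lid','mat'),A,B):
    print(n,x.tolist(),y.tolist()); X=np.array([tri((a,u),(b,v))[0] for u,v in zip(x,y)]); print(X,X.mean(0))
    c=X-X.mean(0); nrm=np.linalg.svd(c)[2][2]; print('tilt',np.arccos(abs(nrm[2])))
t0=load('top0')['frame'];t=load('t16')['frame']; d=cv2.absdiff(t0,t).max(2)
print([ (st.tolist()) for st,c,m in blobs((d>40).astype(np.uint8)*255,15)])
```

```text
lid [[267, 99], [381, 100], [371, 221], [268, 220]] [[343, 88], [447, 90], [432, 201], [336, 200]]
[[0.4544 0.4437 0.0214]
 [0.5844 0.4184 0.0205]
 [0.5567 0.2746 0.0219]
 [0.4269 0.2974 0.0148]] [0.5056 0.3585 0.0197]
tilt 0.02948542970083375
mat [[213, 49], [452, 50], [426, 242], [222, 241]] [[292, 43], [511, 43], [481, 221], [291, 221]]
[[ 0.4013  0.5114 -0.0039]
 [ 0.6789  0.4602 -0.0019]
 [ 0.6257  0.2309  0.0171]
 [ 0.359   0.2754  0.005 ]] [0.5163 0.3695 0.0041]
tilt 0.06423074233464784
[[254, 173, 62, 46, 1558], [293, 186, 8, 7, 46], [134, 201, 29, 36, 761], [260, 219, 63, 33, 1069], [162, 234, 12, 50, 122], [384, 238, 32, 24, 213], [122, 246, 35, 15, 319], [110, 273, 15, 4, 24], [81, 274, 28, 59, 698], [129, 277, 14, 3, 22], [146, 279, 14, 4, 26], [24, 281, 15, 24, 91], [0, 286, 35, 24, 146], [0, 294, 129, 126, 6521], [77, 295, 7, 14, 25], [82, 332, 12, 13, 46], [266, 415, 18, 5, 58]]
```

View pics/t16.png

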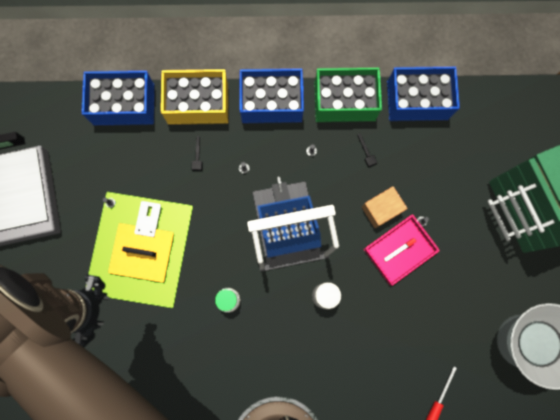

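Lid top centre is at (0.506,0.3585,0.0197) against an expected 0.019, 14 mm from the mat centre and flat within noise. The top view shows no change at any bystander and the pin in the tray. Handing in.

Run:
```python
from h import *
order.close_job(); print(bot.current_time_s())
```

```text
the job is handed in; nothing more can be done
the job is handed in; nothing more can be done
```

I pulled the pin out of the staple and laid it in the magenta tray. Only then did I lift the lid 50 mm along its normal, carry it clear of the light bar and set it down on the mat. I let go of both and handed the job in at about 32 s of the 64 s allowed. No verdict was reported.

**Last checks before handing in:**
- **Pin:** it is released and roughly central in the tray. The measured points on the rod put its middle at about 13–15 mm up, under the 20 mm limit.
- **Lid:** its centre is about 14 mm from the mat's centre; I offset it on purpose to keep away from the bolt on the corner. The lid's top is at 19.7 mm, where 19 mm was expected. The fitted tilt is 0.03 rad, within the limit and small enough to be measurement noise.
- **Robot and bystanders:** the wrist force read about 0.3 N after I backed away. Comparing the first and last top views showed no change at any bolt, the jar, the can or the carton.

**Checks that disagreed:**
- **Coarse corner picks:** single tray-rim corners came out between 13 and 47 mm high, against 30 mm in the text. One mat corner read 17 mm instead of 3 mm, which gave a false mat tilt of 0.06 rad. I used the averages and sensed contact when setting the lid down.
- **Touchdown force:** the last downward step pressed the lid on the mat with about 13 N. I eased that off before opening the gripper.
- **Viewing pose:** one pose for looking at the handle was out of reach, so I looked from a smaller tilt instead.

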